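# Hang the spindle rack and set its end stop

## Robot

A 6-joint arm with a two-finger parallel gripper is mounted at the origin on the work surface. World frame = base frame: x ahead of the robot, y to its left, z up, the work surface at z = 0. Lengths are in m, angles in rad, forces in N, time in s.
With the tool pointing down it reaches from about 0.375 to 0.975 m from the base axis. Payload 3.8 kg.
Tool frame: the origin (TCP) lies at the very end of the fingers, on their centre line; the grasp point (between the pads) lies 19 mm behind it (bot.pinch_z is the distance from the TCP to the grasp point, in m); x points along the fingers, y is the direction in which the jaws open and shut, and the axes are right-handed (so a half turn about x gives the same grasp; the last joint's range is limited). The gripper opens to 85 mm and grips with 20 to 120 N. Pads are 22 mm wide; open, the fingers measure 114 mm over their backs; the gripper's body (76 mm by 85 mm) begins 54 mm behind the grasp point. The pads swing forward as they close: fully open they stand 13 mm farther back than shut.
Start: joints at [1.158, 0.264, 1.604, -0, 1.274, -0.037], TCP at [0.248, 0.628, 0.231] pointing down, gripper open.
Joint ranges: [-2.63, 2.63], [-0.94, 2.18], [0.31, 2.57], [-1.31, 4.45], [0, 2.66], [-2.55, 2.55]. Speed limits (rad/s): [2.57, 2.57, 3.14, 3.14, 3.14, 3.14].

## Interface

Orientations are given as a rotation vector (axis times angle).
In Python, from workcell import monitor, imaging, finish_job, bot gives the robot as it stands.
- The arm moves only by the tool jog_arm, never from a script. Its argument "rows" is a list of rows, each a list of 7 numbers: the shift along the tool's x, y, z in m, then the turn, a rotation vector about the tool's x, y, z in rad, then the opening in per cent of the stroke, from 0 (shut) to 100 (fully open). A call has 1 to 20 rows; each row is the pose to reach, as a shift and turn from the pose measured when the call began, along the tool's axes at that moment; what a row does not reach only later rows make up. A row lasts 1/10 s, in which the tool goes at most 50 mm and 8.59 degrees, less where a joint would pass 70% of its speed; a pose out of reach is approached as far as the arm can. A call with a gripper value outside its range is refused whole. The fingers move at their own pace and stop on an object; "force" is the grip in N (left out, the last holds). Time passes only in rows, so rows that repeat a pose let the fingers close. It gives the time, the measured TCP pose, the force and the opening at its end, in the units of the state.
- monitor.read_state(): the state, without advancing time (a new reading comes with each control period).
- imaging.read_camera(name): name is "side" or "top" or "wrist"; returns the picture (420x560x3 uint8, blue, green, red); there is no depth.
- imaging.camera_params(name): a dict with "fx", "fy", "cx", "cy" (pixels), "T" (4x4, takes a point from camera to world coordinates); the wrist camera has in their place "T_tool_cam" (4x4, takes a point from camera to tool coordinates, whose origin is the TCP and whose axes are the tool frame's). Camera axes: x right, y down, z forward; pixel columns grow to the right and rows downward; lengths in m; the calibration is good to about 2 mm. A picture is of the moment at which its call begins: read the wrist's pose just before it. camera_params takes no time and is no camera call.
- finish_job(): hands the job in, once; it reports no verdict.
The state is a dict: "time": time; "q": joint angles; "joint_vel": joint speeds; "joint_torque": joint torques, N m; "tool_pos": TCP position; "tcp_rot": TCP orientation; "wrist_force": force on the tool from outside, world axes, zero at the start; "torque": the same for the moment, N m; "width": opening from 0.0 (shut) to 1.0 (fully open).
Only numpy, scipy, OpenCV 4.12 (cv2) and the standard library are available. Lean on these libraries where they do the work, as an engineer would, in place of code of your own. Each camera call takes 0.05 s, during which the arm holds its last target. There are 200 camera calls.

## Task

Hang the steel spindle rack on the stand by laying its top rod in both V hooks at once, and while you still hold it make sure that both ends have sunk to the bottom of their hooks; only then let go. Then slide the stand's end stop along its rail until it presses firmly against the end of the rod, and back it off to leave a gap of about 10 mm. Let go of the stop, keep the rack upright all the while, and leave the cup, the bottle and the meter alone.

Things in the scene. Friction and masses are not known exactly. Their poses are not given: they have to be found in the camera images.
- rack: Loose steel viscometer spindle rack, 0.36-0.6 kg, upright on its feet, wide along its y. Feet are two end plates, 50 mm (x), 112 mm tall, outer faces at y +-68 mm, with a spindle shelf between. A 10 mm rod along y, 105 mm above the feet, sticks out through both plates and ends in 18 mm discs, outer faces at y +-110 mm. Symmetric: hang it either way round. Origin: centre of underside.
- rack_handle (a point): Centre of the rack's grey plastic grip block, 14 mm (rack x) by 44 mm (rack y) by 48 mm tall, on the middle of the rod; its top is 24 mm above this point, the rod axis 13 mm below it, the feet 118 mm below it. Axes as the rack's. Nothing else is near the upper half of the block, and the rack hangs upright from it.
- rod_a (a point): Point on the rod's axis at rack y = +85 mm, 105 mm above the feet: the part of the rod that lies in one hook.
- rod_b (a point): Point on the rod's axis at rack y = -85 mm, 105 mm above the feet: the part of the rod that lies in the other hook.
- stand: Fixed hook stand: base plate 10 mm thick (x -50 to 75 mm, y -115 to 215 mm), two steel posts 16 mm thick, 170 mm tall at x 58 mm, y +-85 mm, each with a V hook at x 0. A seated rod lies along the stand's y at x 0, axis 150 mm above the bench. Origin: underside, below the middle between the hooks; z up, +y along the line of hooks towards the end stop.
- hook_near_stop (a point): Where the rod's axis lies when seated in the hook at stand y +85 mm. V hook of 8 mm round bar, in the stand's x-z plane, open upwards: 44 mm wide between bar axes at the top (tips 181 mm above the bench), narrowing to 12 mm at the bottom. Axes as the stand's.
- hook_far (a point): The same for the hook at stand y -85 mm, of the same shape. The hung rack's end plates are between the two hooks, its end discs outside them, with about 13 mm play along y each way.
- stop: End stop, slides on a rail along the stand's y, outside the hook at y +85 mm: black carriage with an upright aluminium tab; slides with 1 to 2 N, stays put. Origin: on the tab face that looks at the rod's end, 150 mm above the bench; face at stand y 142-167 mm at the start, 90 mm fully in. Axes as the stand's, +y away from the rack. Gap = y from rack handle to this face less 110 mm.
- stop_tab (a point): Point to grip on the stop's tab, 17 mm beyond its face, 165 mm above the bench. Tab 12 mm thick (stand x), 34 mm long (stand y), top 17 mm above this point; the carriage below (32 mm wide) has its top 32 mm below it. Pushed in, the stop meets the rod's end, may shift the rack a little along y, and stops hard when the end disc meets the hook.
- cup: Bystander: steel sample cup, 64 mm wide, 75 mm tall, loose. Origin: centre of its underside.
- wash_bottle: Bystander: clear plastic bottle, 64 mm wide, 160 mm tall, loose. Origin: centre of its underside.
- meter: Bystander: small white box with a display, 70 x 130 x 50 mm, loose. Origin: centre of its underside.

How it is judged:
On the way, in this order (a step that is already met when the one before it is completed fails the run):
1. both ends of the rod lie at the bottom of their hooks while the fingers still hold the rack (x of rod_a in the frame of stand between -0.009 and 0.009 m and z of rod_a in the frame of stand between 0.146 and 0.154 m and x of rod_b in the frame of stand between -0.009 and 0.009 m and z of rod_b in the frame of stand between 0.146 and 0.154 m and y of rack_handle in the frame of stand between -0.018 and 0.018 m and contact force between the fingers and rack above 0.5 N), for 0.3 s.
2. the rack is let go and hangs in both hooks (x of rod_a in the frame of stand between -0.009 and 0.009 m and z of rod_a in the frame of stand between 0.146 and 0.154 m and x of rod_b in the frame of stand between -0.009 and 0.009 m and z of rod_b in the frame of stand between 0.146 and 0.154 m and y of rack_handle in the frame of stand between -0.018 and 0.018 m and contact force between the fingers and rack below 0.05 N), for 0.3 s.
3. the stop meets the end of the hanging rack's rod (x of rod_a in the frame of stand between -0.009 and 0.009 m and z of rod_a in the frame of stand between 0.146 and 0.154 m and x of rod_b in the frame of stand between -0.009 and 0.009 m and z of rod_b in the frame of stand between 0.146 and 0.154 m and y of rack_handle in the frame of stand between -0.018 and 0.018 m and contact force between stop and rack above 0.5 N), for 0.05 s.
At the end, for the whole second after the job is handed in: The rack hangs at rest with its rod at the bottom of both hooks (each end within 9 mm along the stand's x and 4 mm in height of its seat, end plates between the hooks, handle within 18 mm of the middle), and the stop stands 3 to 20 mm clear of the rod's end (x of rod_a in the frame of stand between -0.009 and 0.009 m and z of rod_a in the frame of stand between 0.146 and 0.154 m and x of rod_b in the frame of stand between -0.009 and 0.009 m and z of rod_b in the frame of stand between 0.146 and 0.154 m and y of rack_handle in the frame of stand between -0.018 and 0.018 m and linear speed of rack below 0.03 m/s and angular speed of rack below 0.25 rad/s and y of rack_handle in the frame of stop between -0.13 and -0.113 m); the robot touches nothing.
It fails at once if the cup is moved more than 30 mm (distance of cup from where it was at the start of the episode above 0.03 m).
It fails at once if the bottle is moved more than 30 mm (distance of wash_bottle from where it was at the start of the episode above 0.03 m).
It fails at once if the meter is moved more than 30 mm (distance of meter from where it was at the start of the episode above 0.03 m).
It fails at once if the rack is tipped by more than about 40 degrees (angle between rack's own z axis and vertical above 0.7 rad).
It also fails if it takes over 58 s, if anything falls off the work surface, if the arm or the gripper's body presses on something with over 40 N, if the wrist force passes 120 N, or if a joint passes its speed limit or range.

## Working session

There is one attempt and no reset: what is moved stays moved. The work goes in short steps, Python scripts to look and compute and a tool call to move; the robot and the scene stay as the last step left them, time stands still between calls to the robot, and variables do not carry over. Pictures are saved under pics/ and viewed, about 8 in all and at most 12, crops included, and the job is handed in when it is done.

Besides the shell and the picture viewer there is one more tool, called after "Emit:" as name([rows], argument=value, ...), one row to a line, values as JSON. jog_arm: Moves the arm, as the interface text tells. Its arguments: {"type":"object","properties":{"rows":{"type":"array","items":{"type":"array","items":{"type":"number"}}},"force":{"type":"number"}},"required":["rows"]}

```bash
ls; mkdir -p pics
cat > h.py <<'E'
import numpy as np, cv2
from scipy.spatial.transform import Rotation as R
from workcell import monitor, imaging, finish_job, bot
def cam(n):
    p=imaging.camera_params(n)
    if 'T' in p: return p,np.array(p['T'])
    s=monitor.read_state(); T=np.eye(4);T[:3,:3]=R.from_rotvec(s['tcp_rot']).as_matrix();T[:3,3]=s['tool_pos']
    return p,T@np.array(p['T_tool_cam'])
def ray(n,uv,z,c=None):
    p,T=c or cam(n)
    d=T[:3,:3]@np.array([(uv[0]-p['cx'])/p['fx'],(uv[1]-p['cy'])/p['fy'],1])
    o=T[:3,3]; return o+d*(z-o[2])/d[2]
def proj(n,P,c=None):
    p,T=c or cam(n); q=T[:3,:3].T@(np.array(P)-T[:3,3])
    return np.array([p['fx']*q[0]/q[2]+p['cx'],p['fy']*q[1]/q[2]+p['cy']])
E
python3 - <<'E'
from h import *
s=monitor.read_state();print({k:np.round(v,3) for k,v in s.items()})
print(R.from_rotvec(s['tcp_rot']).as_matrix().round(3), bot.pinch_z)
for n in ['top','side','wrist']:
    p,T=cam(n);print(n,p['fx'],p['cx'],p['cy'],T.round(3).tolist())
    im=imaging.read_camera(n);cv2.imwrite(f'pics/{n}0.png',cv2.resize(im,(800,600),interpolation=cv2.INTER_CUBIC))
E
```

```text
pics
{'time': np.float64(0.0), 'q': array([ 1.158,  0.265,  1.605,  0.   ,  1.274, -0.037]), 'joint_vel': array([ 0.   , -0.   , -0.001, -0.001, -0.002, -0.001]), 'joint_torque': array([-0.0000e+00, -5.1511e+01, -3.6732e+01, -0.0000e+00,  1.3000e-02,
       -0.0000e+00]), 'tool_pos': array([0.247, 0.627, 0.23 ]), 'tcp_rot': array([ 0.293,  1.551, -0.297]), 'wrist_force': array([0.493, 0.325, 0.291]), 'torque': array([ 0.001, -0.036, -0.038]), 'width': np.float64(0.998)}
[[-0.001  0.367  0.93 ]
 [-0.002  0.93  -0.367]
 [-1.    -0.002 -0.   ]] 0.0187
top 459.6777917023401 281.269407697118 200.08293649854997 [[0.155, -0.96, 0.231, 0.371], [-0.988, -0.152, 0.033, 0.031], [0.003, -0.233, -0.972, 1.097], [0.0, 0.0, 0.0, 1.0]]
side 415.4731051247127 284.1677007873184 207.5082375084594 [[-0.998, -0.043, 0.055, 0.542], [-0.07, 0.616, -0.785, 0.884], [-0.0, -0.787, -0.618, 0.792], [0.0, 0.0, 0.0, 1.0]]
wrist 297.6090210494767 283.75305615123324 209.60615421225376 [[0.368, 0.878, 0.305, 0.169], [0.93, -0.347, -0.122, 0.659], [-0.001, 0.328, -0.945, 0.372], [0.0, 0.0, 0.0, 1.0]]
```

View pics/top0.png

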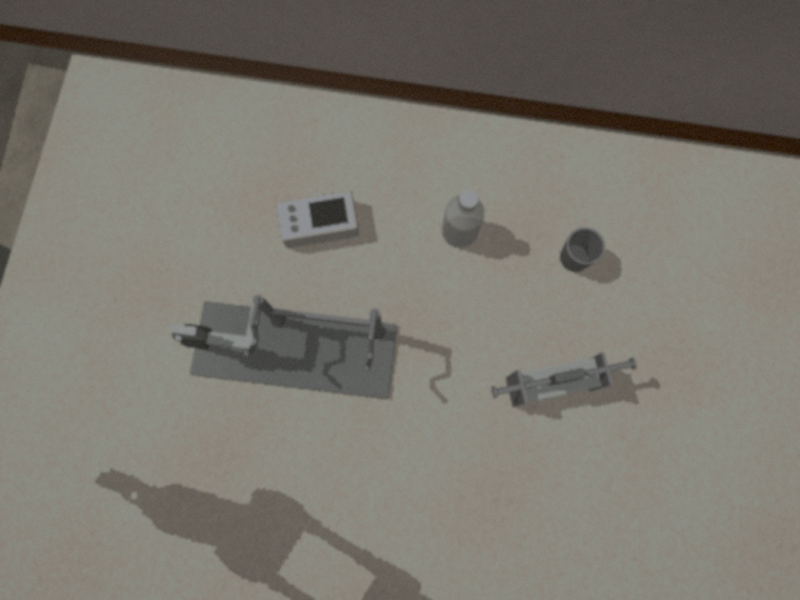

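View pics/side0.png

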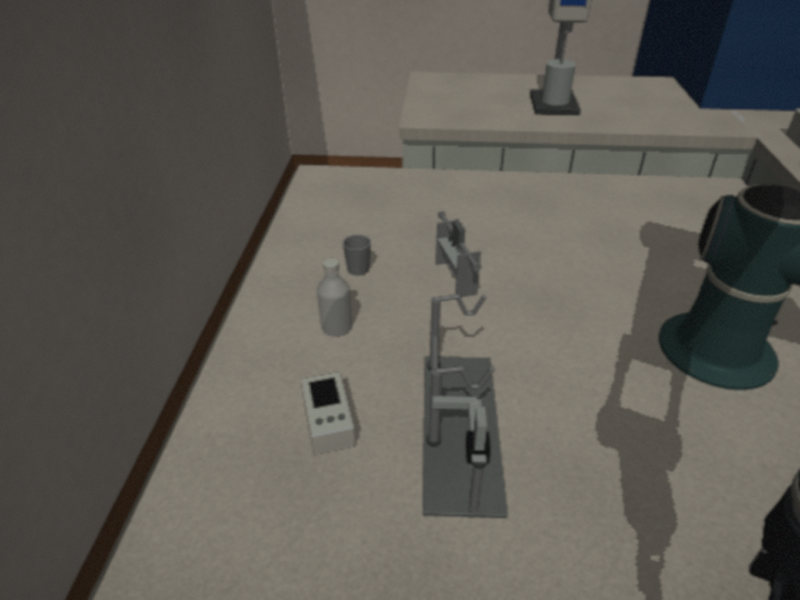

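The stand's plate corners in the top view are (206,301), (398,320), (391,396) and (192,376), in enlarged pixels. The rod ends are at (495,391) and (633,363). The side view shows the tab beyond the near hook, and the posts on the far (+x) side.

Run:
```python
from h import *
k=560/800
c=[ray('top',np.array(p)*k,.010)[:2] for p in [(206,301),(398,320),(391,396),(192,376)]]
# stand coords: (75,215),(75,-115),(-50,-115),(-50,215)
S=np.array([(75,215),(75,-115),(-50,-115),(-50,215)])/1000
c=np.array(c);print(c.round(4))
a=S-S.mean(0);b=c-c.mean(0)
th=np.arctan2((a[:,0]*b[:,1]-a[:,1]*b[:,0]).sum(),(a*b).sum());Rm=np.array([[np.cos(th),-np.sin(th)],[np.sin(th),np.cos(th)]])
t=c.mean(0)-Rm@S.mean(0);print('stand',t,th,'res',(S@Rm.T+t-c).round(4).tolist())
for n,y in (('near',.085),('far',-.085)):print(n,Rm@[0,y]+t)
e1=ray('top',np.array([495,391])*k,.105);e2=ray('top',np.array([633,363])*k,.105)
d=e1-e2;print('rod',e1,e2,np.linalg.norm(d),'mid',(e1+e2)/2,'yaw of +y',np.arctan2(-d[0],d[1]))
print('handle top',ray('top',np.array([569,376])*k,.142))
for zz in (.182,):print('tab',ray('top',np.array([180,332])*k,zz))
```

```text
[[0.5517 0.3907]
 [0.5701 0.0649]
 [0.4436 0.0564]
 [0.4247 0.3851]]
stand [0.48786831 0.17364159] 0.056659348143317786 res [[-0.0011, 0.0019], [-0.0008, -0.0018], [0.0009, -0.0004], [0.001, 0.0003]]
near [0.48305485 0.25850519]
far [0.49268178 0.08877799]
rod [ 0.46877648 -0.09837711  0.105     ] [ 0.54292447 -0.29951509  0.105     ] 0.2143698004517166 mid [ 0.50585047 -0.1989461   0.105     ] yaw of +y 0.3531852654258101
handle top [ 0.50320868 -0.1968767   0.142     ]
tab [0.47383535 0.35984172 0.182     ]
```

```bash
cat >> h.py <<'E'
def goto(P,yaw):
    """tool-frame shift+turn to TCP at P pointing down, tool y at world angle yaw"""
    s=monitor.read_state(); M=R.from_rotvec(s['tcp_rot']).as_matrix()
    y=np.array([np.cos(yaw),np.sin(yaw),0]);x=np.array([0,0,-1.]);D=np.c_[x,y,np.cross(x,y)]
    print('t',round(s['time'],2),np.r_[M.T@(np.array(P)-s['tool_pos']),R.from_matrix(M.T@D).as_rotvec()].round(4).tolist())
E
python3 -c "
from h import *
goto([.45,-.198,.30],.353)"
```

```text
t 0.15 [-0.0685, -0.6936, 0.4912, 0.842, 0.0007, 0.0017]
```

Emit:
jog_arm([
  [-0.07,-0.2,0.15,0.25,0,0,100],
  [-0.07,-0.672,0.542,0.842,0,0,100],
  [-0.07,-0.672,0.542,0.842,0,0,100],
  [-0.07,-0.672,0.542,0.842,0,0,100],
  [-0.07,-0.672,0.542,0.842,0,0,100],
  [-0.07,-0.672,0.542,0.842,0,0,100],
  [-0.07,-0.672,0.542,0.842,0,0,100],
  [-0.07,-0.672,0.542,0.842,0,0,100],
  [-0.07,-0.672,0.542,0.842,0,0,100],
  [-0.07,-0.672,0.542,0.842,0,0,100],
  [-0.07,-0.672,0.542,0.842,0,0,100],
  [-0.07,-0.672,0.542,0.842,0,0,100],
  [-0.07,-0.672,0.542,0.842,0,0,100],
  [-0.07,-0.672,0.542,0.842,0,0,100],
  [-0.07,-0.672,0.542,0.842,0,0,100],
  [-0.07,-0.672,0.542,0.842,0,0,100],
  [-0.07,-0.672,0.542,0.842,0,0,100],
  [-0.07,-0.672,0.542,0.842,0,0,100],
  [-0.07,-0.672,0.542,0.842,0,0,100],
  [-0.07,-0.672,0.542,0.842,0,0,100],
])

```text
time: 2.15
tool_pos: [0.5046, -0.1959, 0.3008]
tcp_rot: [0.945, 1.357, -0.947]
wrist_force: [-0.4, -0.7, 1.2]
width: 1.0
```

Run:
```python
from h import *
c=cam('wrist');np.save('c1.npy',c[1]);s=monitor.read_state();print(s['tool_pos'],s['time'])
im=imaging.read_camera('wrist');cv2.imwrite('pics/w1.png',cv2.resize(im,(800,600),interpolation=cv2.INTER_CUBIC))
print('expect',[(proj('wrist',P,c)/.7).round() for P in ([.469,-.098,.105],[.543,-.2995,.105],[.505,-.198,.142])])
```

```text
[ 0.50463585 -0.19592839  0.3007977 ] 2.15
expect [array([406., 125.]), array([406., 382.]), array([405., 278.])]
```

View pics/w1.png

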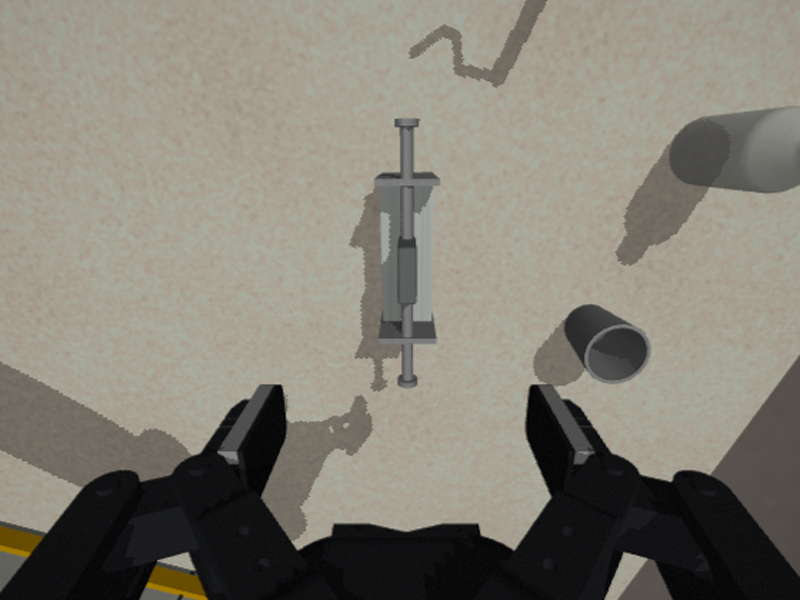

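The rod ends sit at (407,122) and (407.5,381), within 2 px of prediction, with the grip block centred at about x=407. The cup is outside the descent path.

Run:
```python
from h import *
c=(imaging.camera_params('wrist'),np.load('c1.npy'))
a=ray('wrist',np.array([407,122])*.7,.105,c);b=ray('wrist',np.array([407.5,381])*.7,.105,c)
m=(a+b)/2;d=a-b;print(a,b,m,np.linalg.norm(d),np.arctan2(-d[0],d[1]))
P=[ray('wrist',np.array(p)*.7,.142,c) for p in [(407,303),(407,240)]];print(P)
goto([m[0],m[1],.113],np.arctan2(-d[0],d[1]))
```

```text
[ 0.46920175 -0.09558218  0.105     ] [ 0.54413095 -0.29787291  0.105     ] [ 0.50666635 -0.19672754  0.105     ] 0.21572187114906796 0.3547348201027463
[array([ 0.51332471, -0.21571035,  0.142     ]), array([ 0.49682944, -0.17089004,  0.142     ])]
t 2.2 [0.1879, 0.0018, 0.0021, -0.0012, -0.0002, 0.0018]
```

Emit:
jog_arm([
  [0.05,0.002,0.002,0,0,0,100],
  [0.1,0.002,0.002,0,0,0,100],
  [0.15,0.002,0.002,0,0,0,100],
  [0.175,0.002,0.002,0,0,0,100],
  [0.187,0.002,0.002,0,0,0,100],
  [0.187,0.002,0.002,0,0,0,100],
  [0.187,0.002,0.002,0,0,0,0],
  [0.187,0.002,0.002,0,0,0,0],
  [0.187,0.002,0.002,0,0,0,0],
  [0.187,0.002,0.002,0,0,0,0],
  [0.187,0.002,0.002,0,0,0,0],
  [0.187,0.002,0.002,0,0,0,0],
  [0.187,0.002,0.002,0,0,0,0],
  [0.187,0.002,0.002,0,0,0,0],
], force=60)

```text
time: 3.6
tool_pos: [0.5069, -0.197, 0.1148]
tcp_rot: [0.943, 1.357, -0.946]
wrist_force: [-2.7, -0.1, 5.1]
width: 0.153
```

Run:
```python
from h import *
s=monitor.read_state();print(s['tool_pos'],s['width'],s['wrist_force'])
goto([s['tool_pos'][0],s['tool_pos'][1],.35],.3547)
goto([.488,.174,.35],.0567)
```

```text
[ 0.50694047 -0.19704051  0.11480951] 0.15301305095383463 [-2.72273102 -0.12644463  5.09604316]
t 3.6 [-0.2352, -0.0004, 0.0001, -0.0011, 0.0006, 0.0018]
t 3.6 [-0.2356, 0.1103, -0.3545, 0.2969, 0.0008, 0.0017]
```

Emit:
jog_arm([
  [-0.015,0,0,0,0,0,0],
  [-0.05,0,0,0,0,0,0],
  [-0.09,0,0,0,0,0,0],
  [-0.13,0,0,0,0,0,0],
  [-0.17,0,0,0,0,0,0],
  [-0.21,0.01,-0.03,0.03,0,0,0],
  [-0.235,0.02,-0.065,0.06,0,0,0],
  [-0.235,0.032,-0.103,0.09,0,0,0],
  [-0.235,0.044,-0.142,0.12,0,0,0],
  [-0.235,0.056,-0.18,0.15,0,0,0],
  [-0.235,0.068,-0.219,0.18,0,0,0],
  [-0.235,0.08,-0.258,0.21,0,0,0],
  [-0.235,0.09,-0.29,0.24,0,0,0],
  [-0.235,0.1,-0.32,0.27,0,0,0],
  [-0.235,0.107,-0.345,0.29,0,0,0],
  [-0.235,0.11,-0.354,0.297,0,0,0],
  [-0.235,0.11,-0.354,0.297,0,0,0],
  [-0.235,0.11,-0.354,0.297,0,0,0],
])

```text
time: 5.4
tool_pos: [0.4876, 0.1726, 0.3485]
tcp_rot: [1.164, 1.236, -1.171]
wrist_force: [0.2, -0.5, -4.9]
width: 0.149
```

Run:
```python
from h import *
s=monitor.read_state();print(s['tool_pos'],s['width'],s['wrist_force'])
c=cam('wrist');np.save('c2.npy',c[1])
w=cv2.resize(imaging.read_camera('wrist'),(800,600),interpolation=cv2.INTER_CUBIC);cv2.imwrite('pics/w2.png',w)
t=imaging.read_camera('top')[170:310,90:310];cv2.imwrite('pics/t2.png',cv2.resize(t,None,fx=3.5,fy=3.5,interpolation=cv2.INTER_CUBIC))
```

```text
[0.4876422  0.17259349 0.34846762] 0.14909080454301157 [ 0.16216825 -0.48633588 -4.92268513]
```

View pics/w2.png

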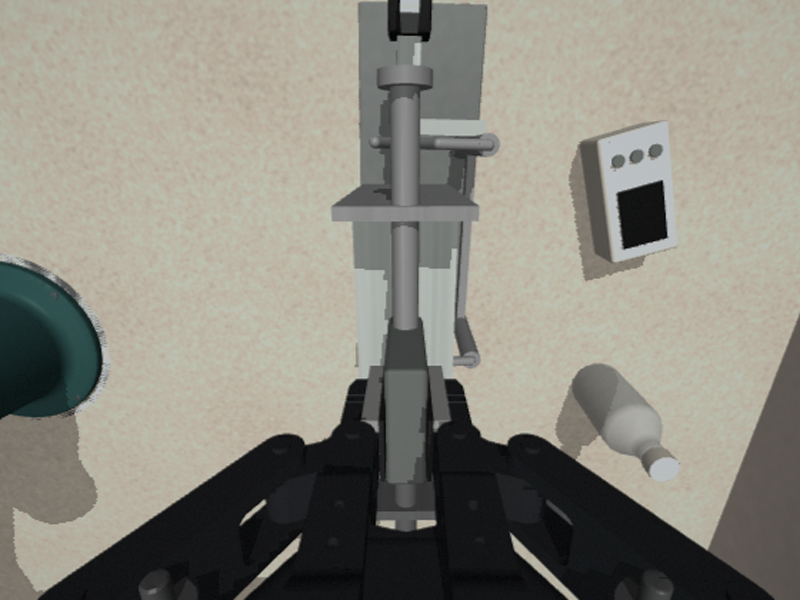

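The near hook's tip is at (375,143) and its post at about (490,145). The far post is at (472,360), and the rod runs straight along x≈405. I'll compare these with my stand model.

Run:
```python
from h import *
c=(imaging.camera_params('wrist'),np.load('c2.npy'))
th=.0567;t=np.array([.4879,.1736])
def W(x,y,z): return [t[0]+np.cos(th)*x-np.sin(th)*y,t[1]+np.sin(th)*x+np.cos(th)*y,z]
for n,P in dict(neartip=(-.022,.085,.181),nearpost=(.058,.085,.17),farpost=(.058,-.085,.17),pl1=(-.05,.215,.01),pl2=(.075,.215,.01),nearseat=(0,.085,.15)).items(): print(n,(proj('wrist',W(*P),c)/.7).round())
def inv(p):q=p[:2]-t;return np.array([np.cos(th)*q[0]+np.sin(th)*q[1],-np.sin(th)*q[0]+np.cos(th)*q[1]])
for n,uv,z in [('tip',(375,143),.181),('postnear',(490,145),.17),('postfar',(472,361),.17),('pl',(359,3),.01),('pl2',(487,5),.01),('disc top end',(405,73),.34),('disc centre, near',(405,78),.338)]:
  print(n,inv(ray('wrist',np.array(uv)*.7,z,c)).round(4))
```

```text
neartip [374. 151.]
nearpost [488. 151.]
farpost [475. 364.]
pl1 [355.   8.]
pl2 [484.   8.]
nearseat [406. 151.]
tip [-0.0214  0.09  ]
postnear [0.0592 0.0888]
postfar [ 0.0552 -0.0817]
pl [-0.0456  0.2193]
pl2 [0.0776 0.2175]
disc top end [-0.0003  0.1082]
disc centre, near [-0.0003  0.107 ]
```

View pics/t2.png

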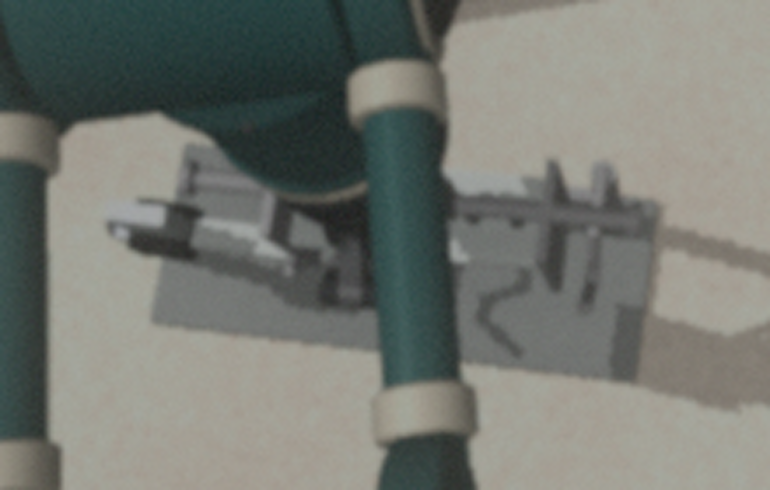

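The view confirms stand x. The stand seems about 4 mm further in +y and turned about -0.017 rad from the model, so I'll correct for both and go down to just above the hooks.

Run:
```python
from h import *
goto([.487,.178,.212],.04)
```

```text
t 5.5 [0.137, -0.0003, -0.0061, 0.0155, 0.0019, 0.0022]
```

Emit:
jog_arm([
  [0.01,0,-0.006,0.015,0.002,0.002,0],
  [0.04,0,-0.006,0.015,0.002,0.002,0],
  [0.07,0,-0.006,0.015,0.002,0.002,0],
  [0.1,0,-0.006,0.015,0.002,0.002,0],
  [0.125,0,-0.006,0.015,0.002,0.002,0],
  [0.137,0,-0.006,0.015,0.002,0.002,0],
  [0.137,0,-0.006,0.015,0.002,0.002,0],
  [0.137,0,-0.006,0.015,0.002,0.002,0],
])

```text
time: 6.3
tool_pos: [0.4879, 0.1779, 0.2128]
tcp_rot: [1.181, 1.228, -1.179]
wrist_force: [-0.9, 0.9, -5.2]
width: 0.158
```

Run:
```python
from h import *
s=monitor.read_state();print(s['tool_pos'],s['width'],s['wrist_force'])
w=cv2.resize(imaging.read_camera('wrist'),(800,600),interpolation=cv2.INTER_CUBIC);cv2.imwrite('pics/w3.png',w)
goto([.487,.178,.160],.04)
```

```text
[0.4879008  0.17792563 0.21275065] 0.15781325474481375 [-0.9458087   0.88598066 -5.20896334]
t 6.35 [0.0536, -0.0017, 0.0002, 0.0001, -0.0009, -0.0026]
```

View pics/w3.png

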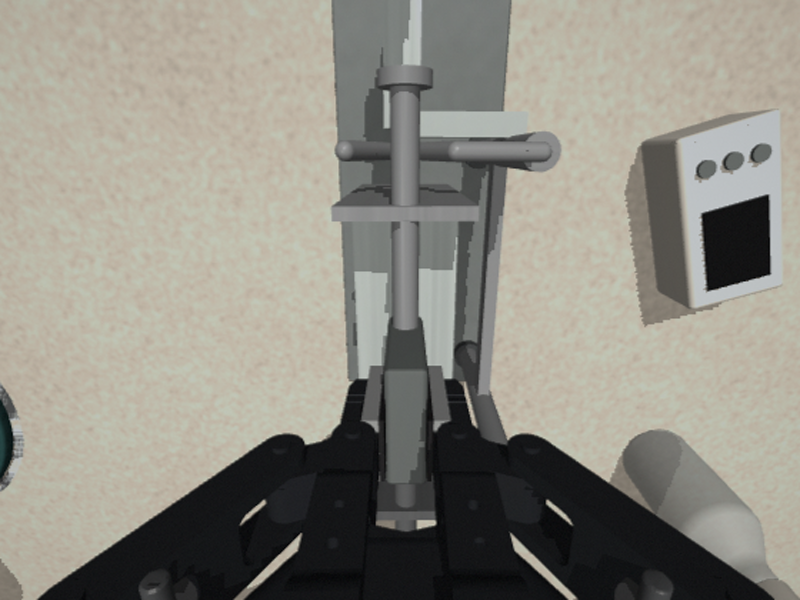

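The near hook (row 151) lies between the end plate and the disc, and the rod (x 405) is nearly centred between the tips (345 and ~455). Lowering now.

Emit:
jog_arm([
  [0.01,-0.0005,0,0,0,0,0],
  [0.02,-0.0005,0,0,0,0,0],
  [0.03,-0.0005,0,0,0,0,0],
  [0.038,-0.0005,0,0,0,0,0],
  [0.044,-0.0005,0,0,0,0,0],
  [0.048,-0.0005,0,0,0,0,0],
  [0.051,-0.0005,0,0,0,0,0],
  [0.051,-0.0005,0,0,0,0,0],
  [0.051,-0.0005,0,0,0,0,0],
])

```text
time: 7.25
tool_pos: [0.4871, 0.178, 0.1622]
tcp_rot: [1.181, 1.228, -1.179]
wrist_force: [-4.6, -0.9, -4.1]
width: 0.152
```

Emit:
jog_arm([
  [0.001,-0.001,0,0,0,0,0],
  [0.002,-0.001,0,0,0,0,0],
  [0.003,-0.001,0,0,0,0,0],
  [0.004,-0.001,0,0,0,0,0],
  [0.004,-0.001,0,0,0,0,0],
])

```text
time: 7.75
tool_pos: [0.4863, 0.1781, 0.1598]
tcp_rot: [1.181, 1.228, -1.179]
wrist_force: [-6.7, -1.3, 5.3]
width: 0.153
```

Emit:
jog_arm([
  [0.001,-0.002,0,0,0,0,0],
  [0.001,-0.002,0,0,0,0,0],
  [0.001,-0.002,0,0,0,0,0],
  [0.001,-0.002,0,0,0,0,0],
])

```text
time: 8.15
tool_pos: [0.4855, 0.1782, 0.1595]
tcp_rot: [1.183, 1.226, -1.177]
wrist_force: [1.6, -1.0, 2.2]
width: 0.155
```

Run:
```python
from h import *
s=monitor.read_state();print(s['tool_pos'],s['width'],s['wrist_force'],s['torque'])
a=imaging.read_camera('side')[180:370,230:420]
b=imaging.read_camera('wrist')[20:210,180:420]
cv2.imwrite('pics/s4.png',np.hstack([cv2.resize(a,(400,400),interpolation=cv2.INTER_CUBIC),cv2.resize(b,(400,317),interpolation=cv2.INTER_CUBIC) if 0 else cv2.resize(b,(400,400),interpolation=cv2.INTER_CUBIC)]))
```

```text
[0.48549854 0.17822494 0.15953919] 0.1554413082229823 [ 1.6421094  -1.01959133  2.21563481] [-0.13411393 -0.13552356 -0.14361151]
```

View pics/s4.png

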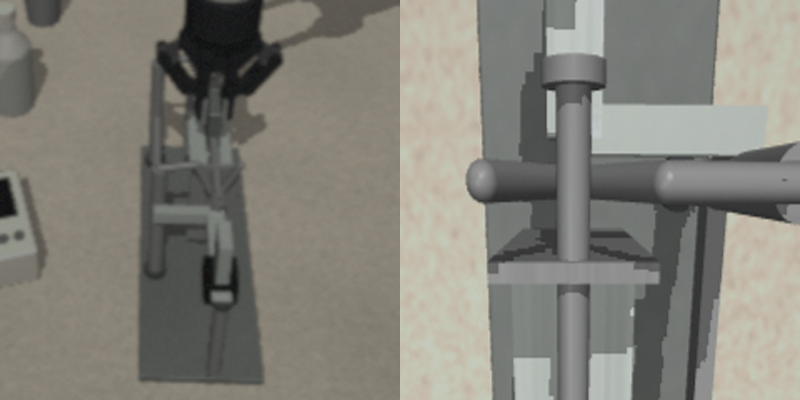

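Emit:
jog_arm([
  [0.001,0,0,0,0,0,0],
  [0.002,0,0,0,0,0,0],
  [0.002,0,0,0,0,0,0],
  [0.002,0,0,0,0,0,0],
  [0.002,0,0,0,0,0,0],
], force=20)

```text
time: 8.75
tool_pos: [0.4856, 0.1783, 0.1592]
tcp_rot: [1.183, 1.226, -1.177]
wrist_force: [-3.9, -2.8, 10.7]
width: 0.151
```

Run:
```python
from h import *
s=monitor.read_state();print(s['tool_pos'],s['width'],s['wrist_force'],s['torque'])
a=imaging.read_camera('top')[170:290,110:310]
cv2.imwrite('pics/t5.png',cv2.resize(a,None,fx=4,fy=4,interpolation=cv2.INTER_CUBIC))
a=imaging.read_camera('side')[180:300,270:390]
cv2.imwrite('pics/s5.png',cv2.resize(a,None,fx=5,fy=5,interpolation=cv2.INTER_CUBIC))
```

```text
[0.48564743 0.17827572 0.15924497] 0.15098402421489773 [-3.89750357 -2.83021266 10.7051542 ] [-0.27199775  0.71848877 -0.18855794]
```

View pics/s5.png

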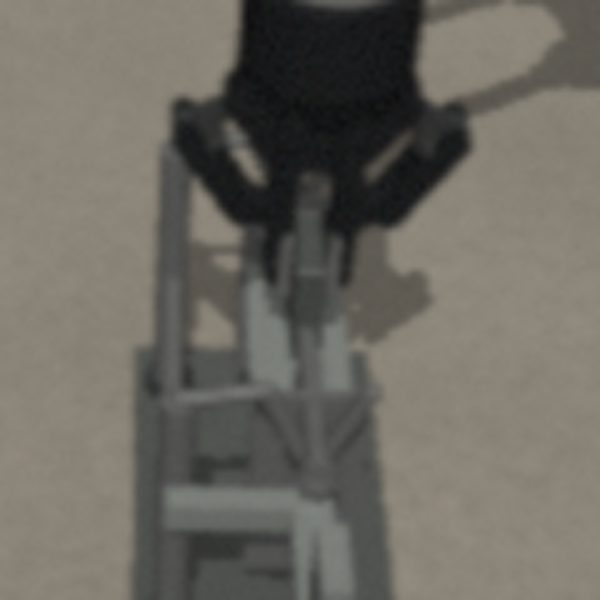

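Run:
```python
from h import *
th=.04;t=np.array([.4865,.1775])
def W(x,y,z): return [t[0]+np.cos(th)*x-np.sin(th)*y,t[1]+np.sin(th)*x+np.cos(th)*y,z]
for P in [(0,.11,.15),(0,-.11,.15),(0,-.11,.16),(-.022,-.085,.181),(.058,-.085,.17),(.058,.085,.17),(-.022,.085,.181)]:
  p=proj('side',W(*P));q=proj('top',W(*P));print(P,'s5',((p-[270,180])*5).round(),'t5',((q-[110,170])*4).round())
```

```text
(0, 0.11, 0.15) s5 [316. 475.] t5 [224. 266.]
(0, -0.11, 0.15) s5 [288. 145.] t5 [645. 315.]
(0, -0.11, 0.16) s5 [290. 130.] t5 [644. 312.]
(-0.022, -0.085, 0.181) s5 [341. 128.] t5 [588. 345.]
(0.058, -0.085, 0.17) s5 [173. 143.] t5 [609. 192.]
(0.058, 0.085, 0.17) s5 [177. 394.] t5 [282. 155.]
(-0.022, 0.085, 0.181) s5 [371. 380.] t5 [251. 305.]
```

View pics/t5.png

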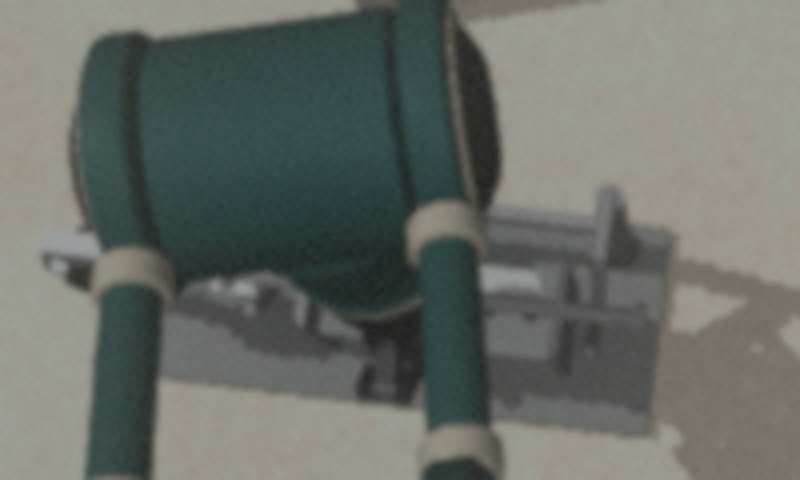

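The near disc appears at (317,475) in the side crop and the far one at about (647,315) in the top crop. Both match the seated prediction. Pressing with about 16 N gave only 0.3 mm of travel, and the small moment about x means both hooks carry load. I'll relieve the press and let go.

Emit:
jog_arm([
  [-0.001,0,0,0,0,0,0],
  [-0.001,0,0,0,0,0,0],
  [-0.001,0,0,0,0,0,0],
  [-0.001,0,0,0,0,0,0],
  [-0.001,0,0,0,0,0,40],
  [-0.001,0,0,0,0,0,60],
  [-0.001,0,0,0,0,0,60],
  [-0.001,0,0,0,0,0,60],
  [-0.001,0,0,0,0,0,60],
  [-0.001,0,0,0,0,0,60],
  [-0.001,0,0,0,0,0,60],
  [-0.03,0,0,0,0,0,60],
  [-0.07,0,0,0,0,0,60],
  [-0.1,0,0,0,0,0,60],
  [-0.13,0,0,0,0,0,60],
  [-0.13,0,0,0,0,0,60],
])

```text
time: 10.45
tool_pos: [0.4879, 0.1789, 0.295]
tcp_rot: [1.189, 1.221, -1.169]
wrist_force: [0.8, -0.7, 1.4]
width: 0.603
```

Run:
```python
from h import *
s=monitor.read_state();print(s['tool_pos'],s['width'],s['wrist_force'],s['torque'])
c=cam('wrist');np.save('c6.npy',c[1])
w=cv2.resize(imaging.read_camera('wrist'),(800,600),interpolation=cv2.INTER_CUBIC);cv2.imwrite('pics/w6.png',w)
```

```text
[0.48793469 0.17892471 0.2949883 ] 0.6025511502395058 [ 0.83436103 -0.66559126  1.3573985 ] [-0.06154616 -0.05154473 -0.05737735]
```

View pics/w6.png

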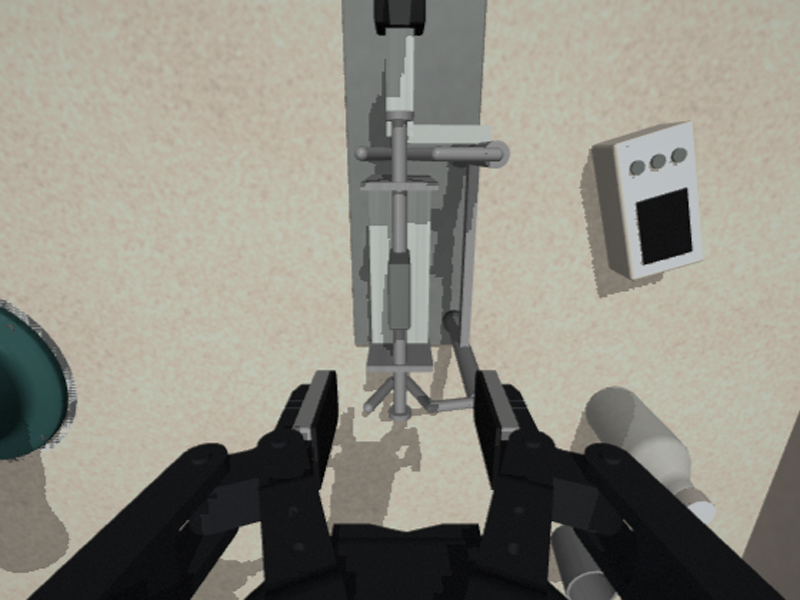

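Both rod ends lie in the crotches of their hooks with the gripper clear: near disc at (400,115), far disc at (400,415). The stop is at the top edge of the picture, so I'll move above it.

Run:
```python
from h import *
c=(imaging.camera_params('wrist'),np.load('c6.npy'))
a=ray('wrist',np.array([400,112])*.7,.15,c);b=ray('wrist',np.array([400,414])*.7,.15,c);print(a,b,np.linalg.norm(a-b))
d=a-b;print('yaw',np.arctan2(-d[0],d[1]),'mid',(a+b)/2)
h=[ray('wrist',np.array(p)*.7,.15,c) for p in [(400,153),(398,408)]];print('hook pts',h)
u=d/np.linalg.norm(d);goto(list(((a+b)/2+.16*u)[:2])+[.29],np.arctan2(-d[0],d[1]))
```

```text
[0.48238811 0.28843754 0.15      ] [0.48985745 0.07035514 0.15      ] 0.21821027229385978
yaw 0.03423671580221675 mid [0.48612278 0.17939634 0.15      ]
hook pts [array([0.48321153, 0.26439611, 0.15      ]), array([0.48810599, 0.07577312, 0.15      ])]
t 10.5 [0.0028, 0.0002, -0.1609, 0.0051, -0.003, -0.0092]
```

Emit:
jog_arm([
  [0,0,-0.04,0.005,-0.003,-0.009,60],
  [0,0,-0.08,0.005,-0.003,-0.009,60],
  [0,0,-0.12,0.005,-0.003,-0.009,60],
  [0,0,-0.16,0.005,-0.003,-0.009,60],
  [0,0,-0.16,0.005,-0.003,-0.009,60],
  [0,0,-0.16,0.005,-0.003,-0.009,60],
])

```text
time: 11.1
tool_pos: [0.4795, 0.3385, 0.2907]
tcp_rot: [1.179, 1.226, -1.185]
wrist_force: [-0.6, -0.2, 0.5]
width: 0.595
```

Run:
```python
from h import *
s=monitor.read_state();print(s['tool_pos'],s['width'],s['wrist_force'],s['torque'])
c=cam('wrist');np.save('c7.npy',c[1])
w=cv2.resize(imaging.read_camera('wrist'),(800,600),interpolation=cv2.INTER_CUBIC);cv2.imwrite('pics/w7.png',w)
```

```text
[0.47949959 0.33852197 0.29067617] 0.5953715383426993 [-0.60203697 -0.21641297  0.46180311] [-0.02407947  0.0457521   0.03332208]
```

View pics/w7.png

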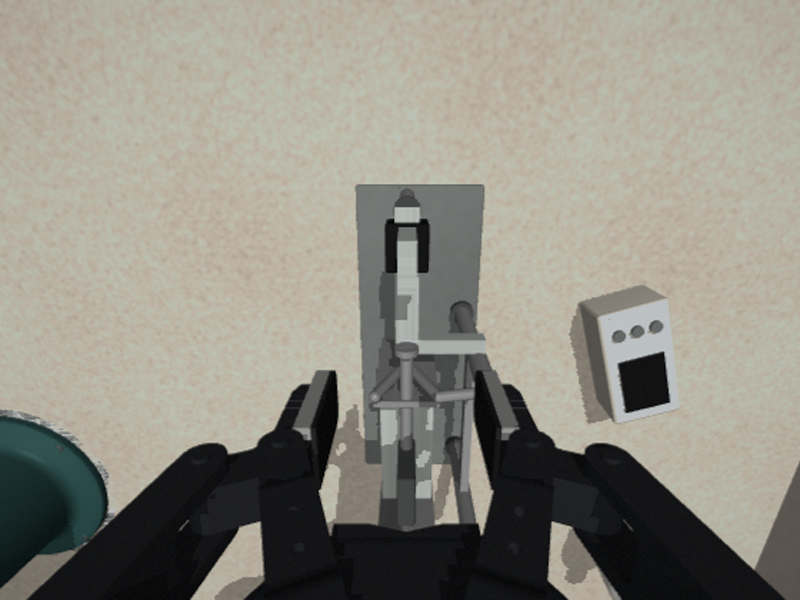

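The black carriage spans (386–429, 218–272) with the tab's strip centred at x≈407. The tab's dark rear face meets its top at row ~240. I'll check this numerically with column brightness.

Run:
```python
from h import *
c=(imaging.camera_params('wrist'),np.load('c7.npy'))
im=cv2.imread('pics/w7.png',0)
for x in (402,407,412): print(x,[(r,int(im[r,x-1:x+2].mean())) for r in range(210,350,4)])
th=.036;t=np.array([.4861,.1785])
def inv(p):q=p[:2]-t;return np.array([np.cos(th)*q[0]+np.sin(th)*q[1],-np.sin(th)*q[0]+np.cos(th)*q[1]]).round(4)
for n,uv,z in [('tab rear top L',(396,240),.182),('R',(419,240),.182),('car rear',(407,219),.133),('car front',(407,272),.133),('car rear bottom?',(407,219),.11),('hook',(406,396),.15),('disc',(406,345),.15),('plate end',(420,185),.01)]: print(n,inv(ray('wrist',np.array(uv)*.7,z,c)))
def W(x,y,z): return [t[0]+np.cos(th)*x-np.sin(th)*y,t[1]+np.sin(th)*x+np.cos(th)*y,z]
for y in (.142,.150,.158,.167): print('face',y,[(proj('wrist',W(0,yy,zz),c)/.7).round().tolist() for yy,zz in ((y,.182),(y+.034,.182),(y+.034,.133))])
```

```text
402 [(210, 182), (214, 182), (218, 182), (222, 120), (226, 23), (230, 111), (234, 111), (238, 110), (242, 180), (246, 175), (250, 174), (254, 175), (258, 180), (262, 180), (266, 178), (270, 178), (274, 176), (278, 175), (282, 180), (286, 182), (290, 172), (294, 163), (298, 122), (302, 121), (306, 122), (310, 121), (314, 121), (318, 118), (322, 178), (326, 178), (330, 177), (334, 177), (338, 177), (342, 120), (346, 88)]
407 [(210, 180), (214, 180), (218, 179), (222, 118), (226, 24), (230, 111), (234, 110), (238, 110), (242, 179), (246, 174), (250, 174), (254, 174), (258, 179), (262, 180), (266, 178), (270, 178), (274, 177), (278, 175), (282, 180), (286, 182), (290, 172), (294, 162), (298, 119), (302, 119), (306, 149), (310, 148), (314, 148), (318, 146), (322, 175), (326, 175), (330, 174), (334, 173), (338, 172), (342, 108), (346, 94)]
412 [(210, 179), (214, 178), (218, 179), (222, 117), (226, 24), (230, 111), (234, 110), (238, 109), (242, 179), (246, 174), (250, 173), (254, 174), (258, 179), (262, 180), (266, 178), (270, 178), (274, 177), (278, 175), (282, 179), (286, 182), (290, 171), (294, 171), (298, 158), (302, 172), (306, 171), (310, 171), (314, 171), (318, 172), (322, 170), (326, 170), (330, 170), (334, 170), (338, 168), (342, 147), (346, 92)]
tab rear top L [-0.0066  0.1961]
R [0.0071 0.1961]
car rear [0.     0.2011]
car front [1.000e-04 1.627e-01]
car rear bottom? [1.000e-04 1.976e-01]
hook [-0.0007  0.0692]
disc [-0.0007  0.1121]
plate end [0.0127 0.2151]
face 0.142 [[407.0, 324.0], [407.0, 273.0], [407.0, 254.0]]
face 0.15 [[407.0, 312.0], [407.0, 260.0], [407.0, 243.0]]
face 0.158 [[407.0, 300.0], [407.0, 247.0], [407.0, 232.0]]
face 0.167 [[407.0, 287.0], [407.0, 232.0], [407.0, 219.0]]
```

Tab: rear edge at stand y≈0.196, so the face is at ≈0.162 and the grip point at ≈0.179, x≈0. The front edge (row ~295) agrees.

Run:
```python
from h import *
th=.036;t=np.array([.4861,.1785]);y=.179
goto([t[0]-np.sin(th)*y,t[1]+np.cos(th)*y,.149],th)
```

```text
t 11.15 [0.142, 0.0009, -0.0199, -0.0009, 0.0021, 0.0021]
```

Emit:
jog_arm([
  [0.03,0.001,-0.02,0,0.002,0.002,60],
  [0.07,0.001,-0.02,0,0.002,0.002,60],
  [0.105,0.001,-0.02,0,0.002,0.002,60],
  [0.125,0.001,-0.02,0,0.002,0.002,60],
  [0.136,0.001,-0.02,0,0.002,0.002,60],
  [0.142,0.001,-0.02,0,0.002,0.002,60],
  [0.142,0.001,-0.02,0,0.002,0.002,60],
  [0.142,0.001,-0.02,0,0.002,0.002,0],
  [0.142,0.001,-0.02,0,0.002,0.002,0],
  [0.142,0.001,-0.02,0,0.002,0.002,0],
  [0.142,0.001,-0.02,0,0.002,0.002,0],
  [0.142,0.001,-0.02,0,0.002,0.002,0],
  [0.142,0.001,-0.02,0,0.002,0.002,0],
  [0.142,0.001,-0.02,0,0.002,0.002,0],
], force=60)

```text
time: 12.55
tool_pos: [0.4793, 0.3581, 0.1507]
tcp_rot: [1.184, 1.227, -1.183]
wrist_force: [-4.8, -0.5, 6.6]
width: 0.133
```

Emit:
jog_arm([
  [0,0,0.005,0,0,0,0],
  [0,0,0.01,0,0,0,0],
  [0,0,0.015,0,0,0,0],
  [0,0,0.02,0,0,0,0],
  [0,0,0.025,0,0,0,0],
  [0,0,0.03,0,0,0,0],
  [0,0,0.035,0,0,0,0],
  [0,0,0.04,0,0,0,0],
  [0,0,0.042,0,0,0,0],
  [0,0,0.042,0,0,0,0],
])

```text
time: 13.55
tool_pos: [0.4807, 0.3154, 0.1508]
tcp_rot: [1.183, 1.226, -1.184]
wrist_force: [-1.7, -0.3, -0.5]
width: 0.135
```

Emit:
jog_arm([
  [0,0,0.002,0,0,0,0],
  [0,0,0.004,0,0,0,0],
  [0,0,0.006,0,0,0,0],
  [0,0,0.008,0,0,0,0],
  [0,0,0.01,0,0,0,0],
])

```text
time: 14.05
tool_pos: [0.4811, 0.306, 0.1508]
tcp_rot: [1.185, 1.227, -1.183]
wrist_force: [-2.4, 4.3, -0.7]
width: 0.127
```

Emit:
jog_arm([
  [0,0,0.002,0,0,0,0],
  [0,0,0.003,0,0,0,0],
  [0,0,0.004,0,0,0,0],
  [0,0,0.005,0,0,0,0],
])

```text
time: 14.45
tool_pos: [0.4812, 0.302, 0.1508]
tcp_rot: [1.186, 1.228, -1.182]
wrist_force: [-2.5, 5.5, -2.2]
width: 0.125
```

Emit:
jog_arm([
  [0,0,0.002,0,0,0,0],
  [0,0,0.003,0,0,0,0],
  [0,0,0.004,0,0,0,0],
  [0,0,0.005,0,0,0,0],
  [0,0,0.006,0,0,0,0],
])

```text
time: 14.95
tool_pos: [0.4814, 0.297, 0.1508]
tcp_rot: [1.188, 1.23, -1.181]
wrist_force: [-2.1, 5.1, -1.1]
width: 0.132
```

Emit:
jog_arm([
  [0,0,0.002,0,0,0,0],
  [0,0,0.003,0,0,0,0],
  [0,0,0.004,0,0,0,0],
  [0,0,0.005,0,0,0,0],
])

```text
time: 15.35
tool_pos: [0.4815, 0.2938, 0.1508]
tcp_rot: [1.19, 1.232, -1.179]
wrist_force: [-1.9, 10.5, -2.6]
width: 0.128
```

Emit:
jog_arm([
  [0,0,0.001,0,0,0,0],
  [0,0,0.002,0,0,0,0],
  [0,0,0.002,0,0,0,0],
])

```text
time: 15.65
tool_pos: [0.4815, 0.2939, 0.1509]
tcp_rot: [1.193, 1.234, -1.177]
wrist_force: [-1.9, 9.4, -2.9]
width: 0.133
```

Hard stop reached: the y force rose to ~10 N and travel ceased. The total travel of 64 mm puts the face at ≈0.098. Backing off.

Emit:
jog_arm([
  [0,0,-0.003,0,0,0,0],
  [0,0,-0.006,0,0,0,0],
  [0,0,-0.009,0,0,0,0],
  [0,0,-0.011,0,0,0,0],
  [0,0,-0.011,0,0,0,0],
  [0,0,-0.011,0,0,0,0],
])

```text
time: 16.25
tool_pos: [0.4811, 0.3049, 0.1508]
tcp_rot: [1.193, 1.234, -1.177]
wrist_force: [-0.5, 0.2, -1.4]
width: 0.133
```

Emit:
jog_arm([
  [0,0,-0.011,0,0,0,0],
  [0,0,0,0,0,0,40],
  [0,0,0,0,0,0,50],
  [0,0,0,0,0,0,50],
  [0,0,0,0,0,0,50],
  [0,0,0,0,0,0,50],
  [0,0,0,0,0,0,50],
])

```text
time: 16.95
tool_pos: [0.4812, 0.3049, 0.1509]
tcp_rot: [1.194, 1.234, -1.177]
wrist_force: [-0.6, -0.2, -0.4]
width: 0.502
```

My last call carelessly began with a further 11 mm back-off row while still gripping, so the stop may have moved. I'll rise and check.

Emit:
jog_arm([
  [-0.02,0,0,0,0,0,50],
  [-0.06,0,0,0,0,0,50],
  [-0.1,0,0,0,0,0,50],
  [-0.14,0,-0.02,0,0,0,50],
  [-0.14,0,-0.05,0,0,0,50],
  [-0.14,0,-0.05,0,0,0,50],
  [-0.14,0,-0.05,0,0,0,50],
])

```text
time: 17.65
tool_pos: [0.479, 0.3533, 0.2912]
tcp_rot: [1.192, 1.235, -1.177]
wrist_force: [-1.1, -1.8, -0.3]
width: 0.502
```

Run:
```python
from h import *
s=monitor.read_state();print(s['tool_pos'],s['wrist_force'])
c=cam('wrist');np.save('c8.npy',c[1])
im=imaging.read_camera('wrist');cv2.imwrite('pics/w8.png',im)
cv2.imwrite('pics/w8c.png',cv2.resize(im[150:350,190:390],(600,600),interpolation=cv2.INTER_CUBIC))
```

```text
[0.47900916 0.35325017 0.29115413] [-1.05338827 -1.8142311  -0.2837266 ]
```

View pics/w8c.png

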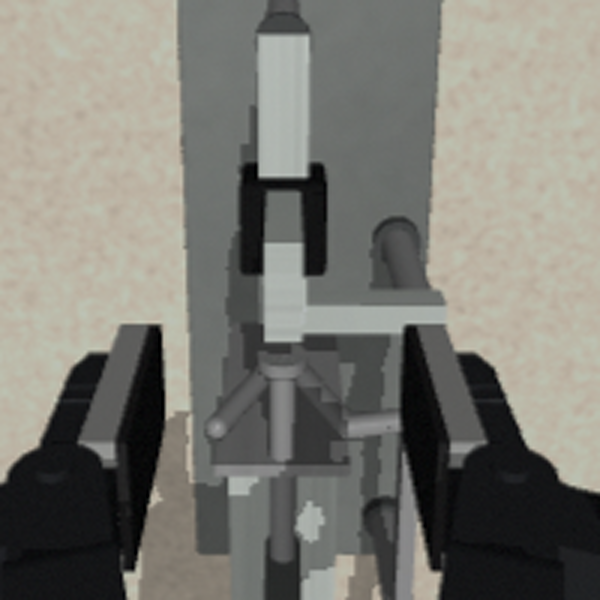

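Run:
```python
from h import *
c=(imaging.camera_params('wrist'),np.load('c8.npy'))
th=.036;t=np.array([.4861,.1785])
def inv(p):q=p[:2]-t;return np.array([np.cos(th)*q[0]+np.sin(th)*q[1],-np.sin(th)*q[0]+np.cos(th)*q[1]]).round(4)
def W(x,y,z): return [t[0]+np.cos(th)*x-np.sin(th)*y,t[1]+np.sin(th)*x+np.cos(th)*y,z]
f=lambda u,v,z:inv(ray('wrist',np.array([u,v])/3+[190,150],z,c))
print('front',f(284,342,.182),'rear',f(284,242,.182),'hook tip',f(215,428,.181))
im=cv2.cvtColor(cv2.imread('pics/w8c.png'),cv2.COLOR_BGR2GRAY)
print([(r,int(im[r,280:289].mean())) for r in range(332,400,3)])
for y in (.095,.100,.105):print(y,[((proj('wrist',W(0,y,z),c)-[190,150])*3).round() for z in (.141,.150,.159)], 'inner top',((proj('wrist',W(0,y-.006,.159),c)-[190,150])*3).round())
```

```text
front [1.000e-04 1.202e-01] rear [0.0002 0.1544] hook tip [-0.0226  0.0879]
[(332, 168), (335, 172), (338, 181), (341, 144), (344, 60), (347, 52), (350, 52), (353, 64), (356, 90), (359, 86), (362, 83), (365, 92), (368, 124), (371, 131), (374, 132), (377, 124), (380, 114), (383, 132), (386, 132), (389, 132), (392, 131), (395, 131), (398, 131)]
0.095 [array([283., 348.]), array([283., 361.]), array([283., 374.])] inner top [283. 389.]
0.1 [array([283., 336.]), array([283., 349.]), array([283., 361.])] inner top [283. 376.]
0.105 [array([283., 324.]), array([283., 336.]), array([283., 349.])] inner top [283. 364.]
```

The tab face is at stand y 0.120 and the disc face at ≈0.0975, so the gap is ~22 mm: that extra row did drag the stop. I'll re-grip and push it in by 11 mm, which stops short of the rod.

```bash
python3 -c "
from h import *
goto([.4812,.3154,.150],.036)"
```

```text
t 17.7 [0.1401, 0.0012, 0.0388, -0.0011, -0.0114, 0.0006]
```

Emit:
jog_arm([
  [0,0.001,0.025,0,-0.011,0,50],
  [0.02,0.001,0.039,0,-0.011,0,50],
  [0.06,0.001,0.039,0,-0.011,0,50],
  [0.1,0.001,0.039,0,-0.011,0,50],
  [0.125,0.001,0.039,0,-0.011,0,50],
  [0.136,0.001,0.039,0,-0.011,0,50],
  [0.14,0.001,0.039,0,-0.011,0,50],
  [0.14,0.001,0.039,0,-0.011,0,50],
  [0.14,0.001,0.039,0,-0.011,0,0],
  [0.14,0.001,0.039,0,-0.011,0,0],
  [0.14,0.001,0.039,0,-0.011,0,0],
  [0.14,0.001,0.039,0,-0.011,0,0],
  [0.14,0.001,0.039,0,-0.011,0,0],
  [0.14,0.001,0.039,0,-0.011,0,0],
])

```text
time: 19.1
tool_pos: [0.4807, 0.3159, 0.1521]
tcp_rot: [1.184, 1.227, -1.183]
wrist_force: [-5.0, -0.3, 5.5]
width: 0.13
```

Emit:
jog_arm([
  [0,0,0.003,0,0,0,0],
  [0,0,0.006,0,0,0,0],
  [0,0,0.009,0,0,0,0],
  [0,0,0.011,0,0,0,0],
  [0,0,0.011,0,0,0,0],
  [0,0,0.011,0,0,0,0],
])

```text
time: 19.7
tool_pos: [0.4811, 0.3044, 0.1522]
tcp_rot: [1.184, 1.227, -1.184]
wrist_force: [-1.2, -0.5, -0.9]
width: 0.127
```

Now release without any lateral motion, then rise.

Emit:
jog_arm([
  [0,0,0,0,0,0,30],
  [0,0,0,0,0,0,50],
  [0,0,0,0,0,0,50],
  [0,0,0,0,0,0,50],
  [0,0,0,0,0,0,50],
  [-0.02,0,0,0,0,0,50],
  [-0.06,0,0,0,0,0,50],
  [-0.1,0,0,0,0,0,50],
  [-0.14,0,-0.02,0,0,0,50],
  [-0.14,0,-0.05,0,0,0,50],
  [-0.14,0,-0.05,0,0,0,50],
  [-0.14,0,-0.05,0,0,0,50],
  [-0.14,0,-0.05,0,0,0,50],
])

```text
time: 21.0
tool_pos: [0.4789, 0.3534, 0.291]
tcp_rot: [1.182, 1.227, -1.186]
wrist_force: [0.5, 0.1, 0.1]
width: 0.503
```

Run:
```python
from h import *
s=monitor.read_state();print(s['time'],s['tool_pos'],s['wrist_force'])
c=cam('wrist');im=imaging.read_camera('wrist');cv2.imwrite('pics/w9.png',im)
th=.036;t=np.array([.4861,.1785])
def W(x,y,z): return [t[0]+np.cos(th)*x-np.sin(th)*y,t[1]+np.sin(th)*x+np.cos(th)*y,z]
g=cv2.cvtColor(im,cv2.COLOR_BGR2GRAY)
def at(x,y,z):
    p=proj('wrist',W(x,y,z),c); return int(cv2.getRectSubPix(g,(3,1),(float(p[0]),float(p[1])))[0].mean())
print('tab top z=.182:',[(y,at(0,y/1000,.182)) for y in range(98,156,2)])
print('disc rim z=.159:',[(y,at(0,y/1000,.159)) for y in range(80,112,2)])
# cross-check of the same profile on the previous picture
g=cv2.imread('pics/w8.png',0);c=(c[0],np.load('c8.npy'))
print('before tab:',[(y,at(0,y/1000,.182)) for y in range(98,166,2)])
print('before disc:',[(y,at(0,y/1000,.159)) for y in range(80,112,2)])
```

```text
21.0 [0.4789154  0.35338179 0.29099763] [0.50661687 0.09485769 0.05187741]
tab top z=.182: [(98, 130), (100, 130), (102, 131), (104, 131), (106, 129), (108, 91), (110, 174), (112, 171), (114, 173), (116, 177), (118, 177), (120, 173), (122, 170), (124, 176), (126, 174), (128, 176), (130, 178), (132, 177), (134, 172), (136, 173), (138, 172), (140, 172), (142, 172), (144, 110), (146, 110), (148, 110), (150, 110), (152, 110), (154, 110)]
disc rim z=.159: [(80, 131), (82, 131), (84, 131), (86, 131), (88, 131), (90, 131), (92, 129), (94, 92), (96, 167), (98, 172), (100, 171), (102, 178), (104, 177), (106, 177), (108, 170), (110, 174)]
before tab: [(98, 130), (100, 129), (102, 129), (104, 130), (106, 128), (108, 124), (110, 129), (112, 104), (114, 85), (116, 84), (118, 54), (120, 73), (122, 175), (124, 169), (126, 176), (128, 176), (130, 177), (132, 170), (134, 174), (136, 175), (138, 173), (140, 177), (142, 176), (144, 176), (146, 172), (148, 172), (150, 172), (152, 171), (154, 170), (156, 109), (158, 109), (160, 109), (162, 109), (164, 109)]
before disc: [(80, 130), (82, 130), (84, 130), (86, 130), (88, 130), (90, 131), (92, 128), (94, 120), (96, 130), (98, 118), (100, 84), (102, 86), (104, 56), (106, 55), (108, 113), (110, 175)]
```

The tab face is now at ≈0.109 (it moved 12 mm) and the disc face at ≈0.098, so the gap is about 10–11 mm. The robot is clear. Handing in.

```bash
python3 -c "
from h import *
print(finish_job())"
```

```text
the job is handed in; nothing more can be done
None
```

I hung the rack in both V hooks, slid the stop in until it pressed hard, backed it off to a gap of about 10–11 mm, and handed the job in at about 21 s. No verdict was reported.

- **Seating, while still held:** pressing down with about 16 N moved the rod only 0.3 mm. Both rod ends lay where the camera images should show a seated rod. I judged the far end only from the top view and the force readings, because the gripper hid it from the side. After letting go, the wrist picture showed both ends in the bottom of their hooks.
- **Stop:** I pushed it in until it stopped hard at about 10 N. The rack shifted roughly 12 mm along y, within its 13 mm play.
- **A mistake, corrected:** a wrong first row in the release move dragged the stop out to a gap of about 22 mm. I gripped it again, pushed it in 11 mm without touching the rod, and let go with no sideways motion.
- **Last checks:** the final wrist image puts the tab face at stand y of about 109 mm. The disc face was at about 98 mm in the image before; by then the tab partly hid it, so I could not measure it again. The wrist force was near zero. The arm was never near the cup, bottle or meter, but I did not measure their final positions.

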